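# Chock the pipe and slide its stop clear

### The job

Free the stop end of the pipe for tack welding. First push the black rubber wedge, thin edge first, snug against the low side of the pipe, square to it and about midway between the two skids, without shoving the pipe noticeably up the slope. Then slide the upright black grip of the pipe stop outward, away from the skids, fully to its end stop, so that the pipe stays where it lies, held by the wedge alone; leave the other things on the bench where they are.

Things in the scene. Friction and masses are not known exactly. Their poses are not given: they have to be found in the camera images.
- pipe_rest: fixed grey pipe rest. Origin on the bench below the resting pipe's axis, midway between its skids; z up, +x uphill, -x the open low side where the wedge comes in, +y the stop's side. Skid bars 12 mm wide at y = -80 and 80 mm, x = -100 to 50, tops rising 5 degrees: 11 mm high at the low end, 20 at x = 0. Bare bench between them up to a tie bar at x = 30. 52 mm horns behind, 17 mm clear of the pipe
- slide_bed (a point): centre of the underside of the fixed bed of the sliding stop, at x = -76, y = 140 mm of the pipe rest, axes as the rest's. The bed is 52 mm (x) by 124 mm (y), its rails 18 mm high, the dark end-stop blocks at both ends 23 mm high
- pipe: steel pipe, 60 mm diameter, 260 mm long, about 0.5 kg, free to roll. Origin on its axis half-way along, 50 mm above the bench; y along the pipe and the rest's y; x and z turn as it rolls. At the start it lies across both skids at x = 0 of the rest, its +y end leaning on the stop's tongue. A force of 1 N rolls it uphill
- chock_center (a point): centre of the loose black rubber wedge, 64 long (x), 50 wide (y), 45 mm high, 0.3 kg; 22.5 mm above its underside. Thin edge (5 mm high) at x = +32, toward the pipe within 0.3 rad; face rises at 50 degrees to a flat top from x = -1 to -32; upright back at x = -32. Stands on the bench before the rest. Square and just touching the resting pipe, its centre is at x = -33 mm of the rest
- stop_grip_top (a point): middle of the top of the stop's black upright grip, 73.5 mm above the bench; axes as the rest's. Grip 26 mm (x) by 14 mm (y), from 27 mm above the bench up to here; at x = -81, y = 110 mm of the rest at joint value 0. The steel tongue before the pipe's end (30 mm wide in y, 70 mm high) is fixed to it, 48 mm further to +x
- stop_slide (a joint): travel of the stop in m along the rest's +y, away from the skids: 0 to 0.008 at the start, tongue in front of the pipe's end; 0.060 at the outer end stop, tongue clear of the pipe. Friction about 2 N, no spring, stays where it is left
- v_block: grey steel V-block, 60x40x34 mm; bystander, origin at the centre of its underside
- magnet: upright welding magnet with two grey steel plates, 24x46x66 mm; bystander, origin at the centre of its underside
- tape: tape measure, 32x82x60 mm; bystander, origin at the centre of its underside
- bead_coupon: small flat steel coupon with a weld bead, 30x60x8 mm; bystander, origin at the centre of its underside
Mind the look-alikes: they are no part of the job. Leave any purple look-alike of the part that bears chock_center alone.

How it is judged:
By the outcome, as a careful person would: the job done as asked, in the order asked, and still so for the second after the job is handed in, with the robot touching nothing.
It also fails if it takes over 51 s, if anything falls off the work surface, if the arm or the gripper's body presses on something with over 40 N, if the wrist force passes 120 N, or if a joint passes its speed limit or range.

### The arm

A 6-joint arm with a two-finger parallel gripper is mounted at the origin on the work surface; the furniture and walls round the work are solid. World frame = base frame: x ahead of the robot, y to its left, z up, the work surface at z = 0. Lengths are in m, angles in rad, forces in N, time in s.
With the tool pointing down it reaches from about 0.225 to 0.725 m from the base axis. Payload 3.1 kg.
Tool frame: the origin (TCP) lies on the centre line of the jaws, within the pads' length; the fingertips stand 11 mm ahead of it and the grasp point (between the pads) lies 8 mm behind it; z points along the fingers, y is the line along which they close (so a half turn about z gives the same grasp; the last joint's range is limited). The gripper opens to 85 mm and grips with 20 to 120 N. Pads are 22 mm wide; open, the fingers measure 114 mm over their backs; the gripper's body (76 mm by 85 mm) begins 54 mm behind the grasp point. The pads swing forward as they close: fully open they stand 13 mm farther back than shut.
Start: joints at [1.038, 0.048, 0.099, 1.622, 0, 1.443], TCP at [0.207, 0.483, 0.242] pointing down, gripper open.
Joint ranges: [-2.91, 2.91], [-0.99, 1.94], [-1.21, 1.42], [-2.12, 2.29], [-1.49, 1.47], [-3.14, 3.14]. Speed limits (rad/s): [2.79, 2.79, 3.14, 3.14, 3.14, 3.14].

### API

Orientations are given as a unit quaternion [w, x, y, z].
In Python, from bench import r, snapshot, regions_of, landmark_of gives the robot as it stands.
- The arm moves only by the tool move_arm, never from a script. Its argument "commands" is a list of rows, each a list of 7 numbers: the turn, a rotation vector about the tool's x, y, z in rad, then the shift along the tool's x, y, z in m, then the opening, from 0 (shut) to 1 (fully open). A call has 1 to 10 rows; each row is the pose to reach, as a shift and turn from the pose commanded when the call began, along the tool's axes at that moment; what a row does not reach only later rows make up. A row lasts 1/12 s, in which the tool goes at most 41.7 mm and 7.16 degrees, less where a joint would pass 70% of its speed; a pose out of reach is approached as far as the arm can. A call with a gripper value outside its range is refused whole. The fingers move at their own pace and stop on an object; "grip_force" is the grip in N (left out, the last holds). Time passes only in rows, so rows that repeat a pose let the fingers close. It gives the time, the measured TCP pose, the force, the opening and the grip force at its end, in the units of the state.
- r.observe(): the state, without advancing time (a new reading comes with each control period).
- snapshot(name): name is "scene" or "top" or "wrist"; returns a dict with "color" (384x512x3 uint8, blue, green, red), "fx", "fy", "cx", "cy" (pixels), "R" (3x3) and "t" (3): a world point X has camera coordinates R X + t; the wrist camera has in their place "tool_from_camera" (4x4, takes a point from camera to tool coordinates, whose origin is the TCP and whose axes are the flange's). Camera axes: x right, y down, z forward; pixel columns grow to the right and rows downward; lengths in m; the calibration is good to about 2 mm. A picture is of the moment at which its call begins: read the wrist's pose just before it. There is no depth.
- r.job_done(): hands the job in; it is judged then, once.
Trained networks look in the newest picture that a camera, given by its name, has taken for a name from the list of things; names that differ only in an ending like _2 or _b are one class to them, and where a whole thing is asked for, a point or a joint stands for the part that bears it (a point fixed in the world has none). Each returns a list of dicts, best first, with "confidence" (0 to 1); they miss things now and then, are a little off and sometimes report something else, mostly with a low value. They report only what shows in the picture. A call takes as long as a camera call. They do not tell look-alikes from the thing itself.
- regions_of(camera, label): "pixels" (384x512 bool, what is visible of it).
- landmark_of(camera, label): "xyz" ([x, y, z] in m, in the coordinates of the camera as it stood for that picture, good to about 4 mm: a listed point, or the origin of a listed thing).
The state is a dict: "t": time; "joints": joint angles; "joint_vel": joint speeds; "effort": joint torques, N m; "tcp_pos": TCP position; "ee_rot": TCP orientation; "ft_force": force on the tool from outside, world axes, zero at the start; "moment": the same for the moment, N m; "finger_gap": finger opening in m; "grip_force": force on a finger pad.
Only numpy, scipy, OpenCV 4.12 (cv2) and the standard library are available. Lean on these libraries where they do the work, as an engineer would, in place of code of your own. Each camera call takes 0.05 s, during which the arm holds its last target. There are 200 camera calls.

## Working session

There is one attempt and no reset: what is moved stays moved. The work goes in short steps, Python scripts to look and compute and a tool call to move; the robot and the scene stay as the last step left them, time stands still between calls to the robot, and variables do not carry over. Pictures are saved under pics/ and viewed, at most 10 in all, crops included, and the job is handed in when it is done.

Besides the shell and the picture viewer there is one more tool, called after "Call:" as name([rows], argument=value, ...), one row to a line, values as JSON. move_arm: Moves the arm, as the interface text tells. Its arguments: {"type":"object","properties":{"commands":{"type":"array","items":{"type":"array","items":{"type":"number"}}},"grip_force":{"type":"number"}},"required":["commands"]}

```bash
mkdir -p pics; cat > h.py <<'E'
from bench import r, snapshot, regions_of, landmark_of
import numpy as np, cv2
from scipy.spatial.transform import Rotation as Ro
def toolR():
    s=r.observe(); q=s["ee_rot"]; return Ro.from_quat([q[1],q[2],q[3],q[0]]).as_matrix(), np.array(s["tcp_pos"])
def look(cam,labels,save=None):
    R,p=toolR(); s=snapshot(cam)
    if save: cv2.imwrite("pics/"+save,s["color"])
    for l in labels:
        for d in landmark_of(cam,l)[:3]:
            x=np.array(d["xyz"])
            if cam=="wrist":
                M=np.array(s["tool_from_camera"]); w=R@(M[:3,:3]@x+M[:3,3])+p; 
            else: w=np.array(s["R"]).T@(x-np.array(s["t"]))
            px=(s["fx"]*x[0]/x[2]+s["cx"],s["fy"]*x[1]/x[2]+s["cy"])
            print(cam,l,round(d["confidence"],2),np.round(w,4),np.round(px))
    return s
E
python3 - <<'E'
from h import *
L=["pipe_rest","slide_bed","pipe","chock_center","stop_grip_top","v_block","magnet","tape","bead_coupon"]
for c in ("scene","top"): look(c,L,c+"1.png")
s=r.observe(); print(s["t"],s["tcp_pos"],s["ee_rot"],s["ft_force"]); print(toolR()[0].round(3))
E
```

```text
scene pipe_rest 0.95 [ 5.944e-01 -5.360e-02 -5.000e-04] [313. 204.]
scene slide_bed 0.56 [ 0.5338  0.0906 -0.0006] [269. 185.]
scene slide_bed 0.54 [ 0.5927 -0.0486  0.0534] [313. 187.]
scene pipe 0.71 [ 0.5916 -0.0488  0.0498] [312. 188.]
scene pipe 0.2 [ 0.5927 -0.0536 -0.0022] [312. 204.]
scene chock_center 0.93 [ 0.1735 -0.2978  0.0221] [206. 314.]
scene chock_center 0.87 [ 0.4586 -0.0644  0.0228] [273. 212.]
scene chock_center 0.72 [0.3708 0.031  0.0244] [228. 203.]
scene stop_grip_top 0.78 [0.5251 0.0632 0.0732] [271. 169.]
scene v_block 0.56 [ 0.4671 -0.2246  0.0014] [309. 253.]
scene v_block 0.35 [0.5228 0.0608 0.0758] [271. 168.]
scene magnet 0.71 [ 0.4511  0.1267 -0.0023] [239. 187.]
scene tape 0.66 [ 0.5802 -0.2369  0.0038] [351. 241.]
scene tape 0.62 [4.470e-01 1.285e-01 4.000e-04] [238. 186.]
scene bead_coupon 0.54 [ 0.3648 -0.1787 -0.0013] [262. 256.]
top pipe_rest 0.92 [ 0.5944 -0.054  -0.0006] [259. 137.]
top pipe 0.68 [ 0.5939 -0.0495 -0.0012] [258. 138.]
top pipe 0.67 [ 0.5961 -0.0486  0.0525] [258. 133.]
top pipe 0.29 [0.4464 0.1257 0.0009] [205. 179.]
top chock_center 0.75 [0.5352 0.2283 0.0276] [174. 152.]
top chock_center 0.7 [ 0.1682 -0.2938  0.0195] [330. 265.]
top chock_center 0.66 [ 0.3622 -0.175   0.0021] [294. 206.]
top stop_grip_top 0.7 [0.5229 0.065  0.0766] [222. 154.]
top v_block 0.75 [ 0.4672 -0.2251  0.0012] [309. 175.]
top tape 0.58 [ 0.5775 -0.2346  0.0015] [312. 143.]
top tape 0.27 [ 0.598  -0.0508  0.056 ] [258. 133.]
top bead_coupon 0.46 [ 0.3601 -0.1763  0.0014] [294. 206.]
1.0 [0.20677833 0.48257029 0.24233854] [9.73633801e-06 2.01011760e-01 9.79588828e-01 1.80076212e-05] [-0.74153811  0.37878105  0.37839473]
[[-0.919  0.394  0.   ]
 [ 0.394  0.919  0.   ]
 [-0.     0.    -1.   ]]
```

View pics/scene1.png

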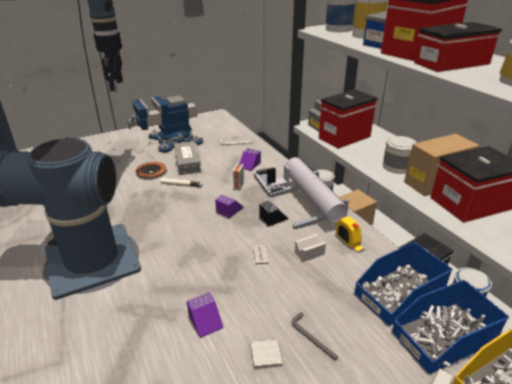

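View pics/top1.png

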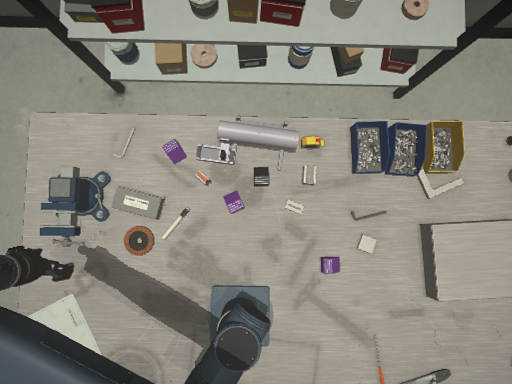

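The scene picture shows the black wedge at about (273,212), the pipe, the stop's grip at (271,169), and purple look-alikes at (228,203), (206,314) and (250,157). In the top view the black wedge is at (261,176). I'm moving above it for a wrist view.

Call:
move_arm([
  [0,0,0,-0.04,-0.04,-0.01,1],
  [0,0,0,-0.25,-0.24,-0.03,1],
  [0,0,0,-0.25,-0.24,-0.03,1],
  [0,0,0,-0.25,-0.24,-0.03,1],
  [0,0,0,-0.25,-0.24,-0.03,1],
  [0,0,0,-0.25,-0.24,-0.03,1],
  [0,0,0,-0.25,-0.24,-0.03,1],
  [0,0,0,-0.25,-0.24,-0.03,1],
  [0,0,0,-0.25,-0.24,-0.03,1],
])

```text
t: 1.75
tcp_pos: [0.3436, 0.1595, 0.273]
ee_rot: [0.001, 0.203, 0.979, -0.001]
ft_force: [1.1, 1.3, -0.1]
finger_gap: 0.0852
grip_force: 0.0
```

Call:
move_arm([
  [0,0,-0.1,-0.03,-0.03,0,1],
  [0,0,-0.31,-0.178,-0.167,0,1],
  [0,0,-0.31,-0.178,-0.167,0,1],
  [0,0,-0.31,-0.178,-0.167,0,1],
  [0,0,-0.31,-0.178,-0.167,0,1],
  [0,0,-0.31,-0.178,-0.167,0,1],
  [0,0,-0.31,-0.178,-0.167,0,1],
  [0,0,-0.31,-0.178,-0.167,0,1],
])

```text
t: 2.42
tcp_pos: [0.4409, -0.0636, 0.2715]
ee_rot: [-0.0, 0.05, 0.999, -0.001]
ft_force: [0.6, 1.1, 0.1]
finger_gap: 0.0854
grip_force: 0.0
```

```bash
python3 - <<'E'
from h import *
print(r.observe()["t"],toolR(),r.observe()["joints"])
s=look("wrist",["pipe_rest","slide_bed","pipe","chock_center","stop_grip_top"],"w1.png")
print(np.round(s["tool_from_camera"],3))
E
```

```text
2.4167 (array([[-9.94978393e-01,  1.00088337e-01, -5.68355297e-04],
       [ 1.00088866e-01,  9.94978005e-01, -9.93904178e-04],
       [ 4.66022803e-04, -1.04579922e-03, -9.99999345e-01]]), array([ 0.44088138, -0.06358781,  0.27150169])) [-2.93228001e-01 -1.47987749e-01 -3.08304345e-02  1.68821045e+00
 -1.11576009e-03 -1.92971356e-01]
wrist slide_bed 0.58 [0.5363 0.0906 0.001 ] [369. 204.]
wrist pipe 0.72 [ 0.591  -0.0506  0.0473] [276. 264.]
wrist pipe 0.66 [0.5264 0.0666 0.0731] [371. 220.]
wrist chock_center 0.97 [0.3742 0.0268 0.0264] [325.  92.]
wrist chock_center 0.63 [ 0.4625 -0.058   0.0251] [262. 169.]
wrist stop_grip_top 0.93 [0.5266 0.0664 0.077 ] [372. 222.]
[[ 0.    -0.952 -0.307  0.079]
 [ 1.     0.    -0.     0.   ]
 [ 0.    -0.307  0.952 -0.133]
 [ 0.     0.     0.     1.   ]]
```

View pics/w1.png

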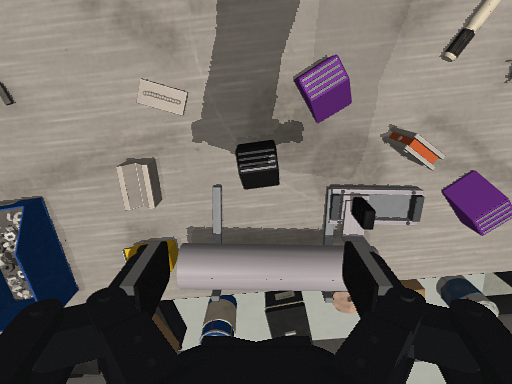

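The black wedge is at (258,165), thin face down the image towards the pipe. The left skid is at (217,210) and the stop bed spans (329..424, 186..222). I'll enlarge to get the yaws.

```bash
python3 - <<'E'
from h import *
s=cv2.imread("pics/w1.png"); cv2.imwrite("pics/w1c.png",cv2.resize(s[125:300,205:435],None,fx=3.4,fy=3.4,interpolation=cv2.INTER_CUBIC))
E
```

```text
(no output)
```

View pics/w1c.png

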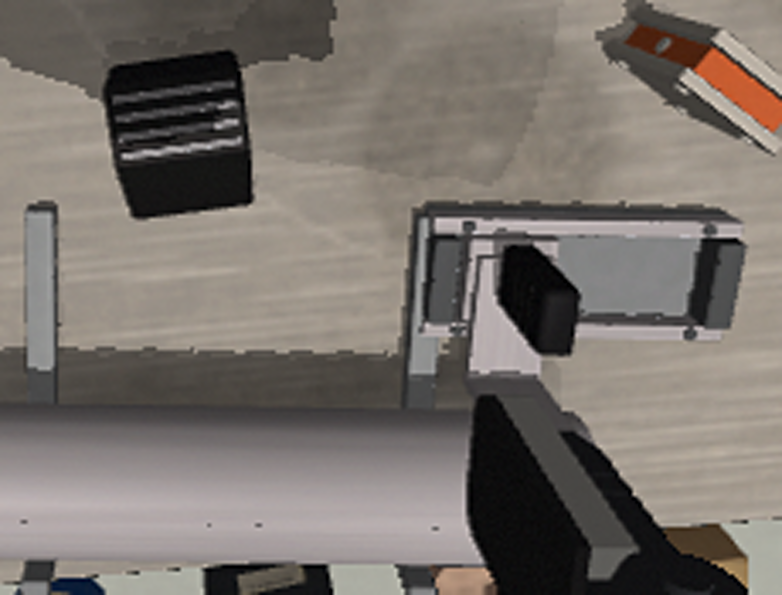

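```bash
cat >> h.py <<'E'
def ray(px,z,R,p,s,M):
    d=np.array([(px[0]-s["cx"])/s["fx"],(px[1]-s["cy"])/s["fy"],1]); D=R@M[:3,:3]@d; o=R@M[:3,3]+p
    return o+D*(z-o[2])/D[2]
E
python3 - <<'E'
from h import *
R,p=toolR(); s=snapshot("wrist"); M=np.array(s["tool_from_camera"])
f=lambda u,v,z: ray((u/3.4+205,v/3.4+125),z,R,p,s,M)[:2]
def seg(n,a,b,z):
    A,B=f(*a,z),f(*b,z); d=B-A; print(n,A.round(4),B.round(4),"len",np.linalg.norm(d).round(4),"mid",((A+B)/2).round(4),"ang",np.degrees(np.arctan2(d[1],d[0])).round(1))
seg("toe",(137,217),(252,203),.005); seg("topfront",(120,163),(243,143),.045); seg("side R",(243,143),(237,60),.045);seg("side L",(120,163),(107,80),.045)
seg("back",(108,70),(237,52),.045)
seg("rail1",(430,216),(720,224),.018); seg("rail2",(420,333),(720,338),.018)
seg("skidL end",(27,207),(57,207),.011); seg("skidR end",(411,207),(432,207),.011); seg("skids",(42,207),(424,207),.011)
seg("pipe low edge",(0,404),(440,411),.06)
E
```

```text
toe [ 0.4936 -0.0785] [ 0.4919 -0.0308] len 0.0478 mid [ 0.4928 -0.0546] ang 92.0
topfront [ 0.4591 -0.0799] [ 0.4557 -0.0345] len 0.0455 mid [ 0.4574 -0.0572] ang 94.2
side R [ 0.4557 -0.0345] [ 0.4253 -0.0345] len 0.0304 mid [ 0.4405 -0.0345] ang 179.9
side L [ 0.4591 -0.0799] [ 0.4281 -0.0812] len 0.031 mid [ 0.4436 -0.0805] ang -177.6
back [ 0.4246 -0.0804] [ 0.4225 -0.0343] len 0.0462 mid [ 0.4235 -0.0573] ang 92.7
rail1 [0.4997 0.0391] [0.5139 0.1547] len 0.1166 mid [0.5068 0.0969] ang 83.0
rail2 [0.5507 0.0341] [0.5646 0.1583] len 0.125 mid [0.5576 0.0962] ang 83.6
skidL end [ 0.4832 -0.1221] [ 0.4844 -0.11  ] len 0.0122 mid [ 0.4838 -0.1161] ang 84.7
skidR end [0.4977 0.0331] [0.4985 0.0416] len 0.0085 mid [0.4981 0.0373] ang 84.7
skids [ 0.4838 -0.1161] [0.4982 0.0383] len 0.1551 mid [ 0.491  -0.0389] ang 84.7
pipe low edge [ 0.545  -0.1343] [0.5634 0.0318] len 0.1671 mid [ 0.5542 -0.0512] ang 83.7
```

Pipe rest yaw is about -0.10 rad and the tool is already square to it. The wedge centre is about (0.459,-0.058), yaw +0.05. I'll grasp it across its width.

Call:
move_arm([
  [0,0,-0.08,-0.004,0.005,0.03,1],
  [0,0,-0.15,-0.004,0.005,0.215,1],
  [0,0,-0.15,-0.004,0.005,0.215,1],
  [0,0,-0.15,-0.004,0.005,0.215,1],
  [0,0,-0.15,-0.004,0.005,0.215,1],
  [0,0,-0.15,-0.004,0.005,0.215,1],
  [0,0,-0.15,-0.004,0.005,0.235,1],
  [0,0,-0.15,-0.004,0.005,0.2475,1],
  [0,0,-0.15,-0.004,0.005,0.2475,1],
  [0,0,-0.15,-0.004,0.005,0.2475,1],
])

```text
t: 3.6
tcp_pos: [0.4435, -0.0546, 0.0244]
ee_rot: [-0.001, -0.028, 1.0, 0.0]
ft_force: [-0.4, -0.2, 1.3]
finger_gap: 0.0855
grip_force: 0.0
```

Call:
move_arm([
  [0,0,0,0,0,0,0.5],
  [0,0,0,0,0,0,0.5],
  [0,0,0,0,0,0,0.5],
  [0,0,0,0,0,0,0.5],
  [0,0,0,0,0,0,0.5],
  [0,0,0,0,0,0,0.5],
  [0,0,0,0,0,0,0.5],
], grip_force=25)

```text
t: 4.18
tcp_pos: [0.4463, -0.0565, 0.027]
ee_rot: [0.002, -0.027, 1.0, -0.001]
ft_force: [0.6, -1.9, 6.5]
finger_gap: 0.0494
grip_force: 28.2
```

```bash
python3 - <<'E'
from h import *
o=r.observe(); print(o["t"],o["finger_gap"],o["grip_force"],o["ft_force"],toolR())
look("wrist",["chock_center","pipe"],"w2.png"); look("scene",["chock_center","pipe_rest","pipe"]); look("top",["chock_center","pipe"])
E
```

```text
4.1833 0.04943892773630703 28.188797507900745 [ 0.60667652 -1.8838971   6.5435296 ] (array([[-0.99848615, -0.0548455 ,  0.00416921],
       [-0.05485493,  0.99849195, -0.00218068],
       [-0.00404332, -0.00240608, -0.99998893]]), array([ 0.44628492, -0.05652355,  0.02695915]))
wrist chock_center 0.94 [ 0.4646 -0.0517  0.0266] [263. 285.]
wrist chock_center 0.57 [0.3754 0.0281 0.0255] [458. 119.]
scene chock_center 0.92 [0.3731 0.0305 0.0227] [229. 203.]
scene chock_center 0.81 [0.5368 0.2242 0.0265] [250. 159.]
scene chock_center 0.61 [ 0.462  -0.06    0.0248] [273. 210.]
scene pipe_rest 0.6 [ 5.948e-01 -5.560e-02  1.000e-04] [313. 204.]
scene pipe 0.94 [ 0.5914 -0.0524  0.0493] [313. 189.]
top chock_center 0.7 [0.5386 0.2283 0.0269] [174. 151.]
top chock_center 0.65 [0.3713 0.0283 0.0235] [233. 202.]
top pipe 0.7 [ 0.5956 -0.0479  0.0524] [258. 133.]
```

View pics/w2.png

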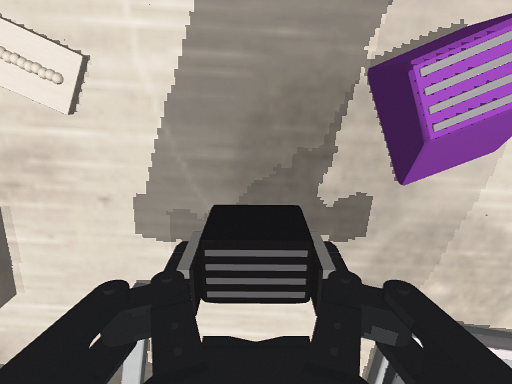

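The wedge is gripped squarely between the fingers at (258,255), thin edge towards the pipe. I'll slide it towards the pipe, turned square, and stop about 12 mm short.

Call:
move_arm([
  [0,0,0.03,0,0,-0.002,0.5],
  [0,0,0.08,-0.01,0.001,-0.002,0.5],
  [0,0,0.12,-0.022,0.002,-0.002,0.5],
  [0,0,0.158,-0.035,0.003,-0.002,0.5],
  [0,0,0.158,-0.05,0.0035,-0.002,0.5],
  [0,0,0.158,-0.065,0.0035,-0.002,0.5],
  [0,0,0.158,-0.077,0.0035,-0.002,0.5],
  [0,0,0.158,-0.087,0.0035,-0.002,0.5],
  [0,0,0.158,-0.087,0.0035,-0.002,0.5],
  [0,0,0.158,-0.087,0.0035,-0.002,0.5],
])

```text
t: 5.52
tcp_pos: [0.5321, -0.047, 0.0271]
ee_rot: [0.001, 0.051, 0.999, 0.0]
ft_force: [2.5, 0.7, 1.9]
finger_gap: 0.0494
grip_force: 27.5
```

```bash
python3 - <<'E'
from h import *
o=r.observe(); print(o["t"],o["finger_gap"],o["grip_force"],o["ft_force"],o["joint_vel"],toolR())
look("wrist",["chock_center"]); look("scene",["chock_center","pipe_rest","pipe"],"s3.png"); 
R,p=toolR(); d=p[:2]-[.5945,-.0545]; print("tcp in rest",d@[.9947,-.1028],d@[.1028,.9947])
s=cv2.imread("pics/s3.png"); cv2.imwrite("pics/s3c.png",cv2.resize(s[150:250,220:370],None,fx=5,fy=5,interpolation=cv2.INTER_CUBIC))
E
```

```text
5.5167 0.04942596715340075 27.48106790240854 [2.52056434 0.74093255 1.90501677] [-0.00327888 -0.01725792 -0.01808844  0.00274878 -0.00322457 -0.00196292] (array([[-9.94769527e-01,  1.02127308e-01,  1.89780225e-03],
       [ 1.02128842e-01,  9.94770912e-01,  7.29806775e-04],
       [-1.81334528e-03,  9.19809887e-04, -9.99997933e-01]]), array([ 0.53206291, -0.04697316,  0.02708504]))
wrist chock_center 0.61 [ 0.5485 -0.0438  0.0245] [265. 278.]
scene chock_center 0.98 [0.3714 0.0319 0.0233] [228. 203.]
scene chock_center 0.97 [ 0.1709 -0.3008  0.0261] [205. 314.]
scene chock_center 0.83 [0.5361 0.2259 0.0255] [249. 159.]
scene pipe_rest 0.9 [ 0.5929 -0.0524  0.0025] [312. 203.]
scene pipe 0.77 [ 0.593  -0.0467  0.0505] [312. 187.]
scene pipe 0.7 [0.5387 0.0888 0.0011] [271. 184.]
scene pipe 0.49 [ 0.4689 -0.224   0.0016] [310. 253.]
tcp in rest -0.06391383647173135 0.000787892354875769
```

View pics/s3c.png

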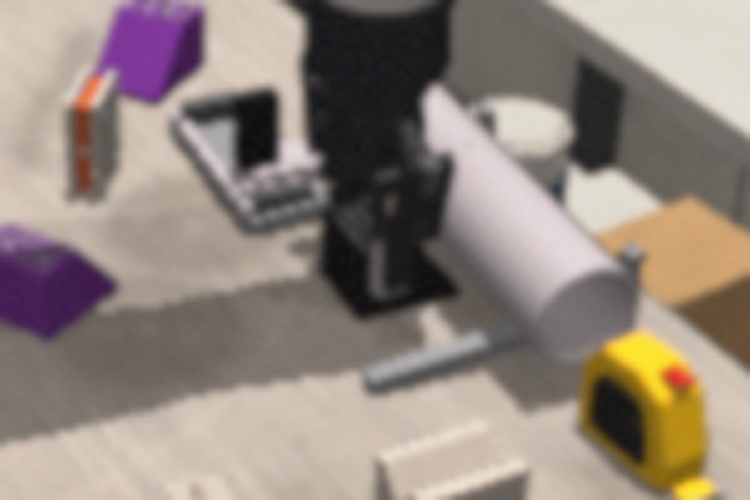

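The wedge (crop 390,260) is square and a little short of the pipe, midway between the skids. I'll advance slowly and watch the force.

Call:
move_arm([
  [0,0,0,-0.002,0,0,0.5],
  [0,0,0,-0.004,0,0,0.5],
  [0,0,0,-0.006,0,0,0.5],
  [0,0,0,-0.008,0,0,0.5],
  [0,0,0,-0.009,0,0,0.5],
  [0,0,0,-0.01,0,0,0.5],
])

```text
t: 6.32
tcp_pos: [0.5388, -0.048, 0.0271]
ee_rot: [-0.002, 0.052, 0.999, 0.0]
ft_force: [-4.1, 0.6, 6.0]
finger_gap: 0.0494
grip_force: 28.2
```

Call:
move_arm([
  [0,0,0,-0.0005,0,0,0.5],
  [0,0,0,-0.001,0,0,0.5],
  [0,0,0,-0.0015,0,0,0.5],
  [0,0,0,-0.002,0,0,0.5],
])

```text
t: 6.65
tcp_pos: [0.5408, -0.0482, 0.0271]
ee_rot: [-0.002, 0.052, 0.999, -0.0]
ft_force: [-5.7, 1.4, 5.5]
finger_gap: 0.0496
grip_force: 28.2
```

```bash
python3 - <<'E'
from h import *
o=r.observe(); print(o["t"],o["ft_force"],o["moment"])
R,p=toolR(); d=p[:2]-[.5945,-.0545]; print("tcp in rest",d@[.9947,-.1028],d@[.1028,.9947],p)
s=look("wrist",["chock_center","pipe","stop_grip_top"],"w4.png"); look("scene",["pipe","chock_center"],"s4.png"); look("top",["pipe"])
s=cv2.imread("pics/s4.png"); cv2.imwrite("pics/s4c.png",cv2.resize(s[150:250,220:370],None,fx=5,fy=5,interpolation=cv2.INTER_CUBIC))
E
```

```text
6.65 [-5.6550851   1.36583781  5.46575081] [ 0.05726349  0.70911441 -0.07892382]
tcp in rest -0.0541045740331243 0.0007224874133353373 [ 0.54075623 -0.04821937  0.02712609]
wrist chock_center 0.77 [ 0.5533 -0.045   0.0266] [264. 274.]
scene pipe 0.88 [ 0.5931 -0.0511  0.0512] [313. 188.]
scene pipe 0.4 [ 0.3602 -0.1757  0.0005] [260. 255.]
scene chock_center 0.79 [ 0.5542 -0.0519  0.0261] [301. 199.]
scene chock_center 0.69 [ 0.175  -0.2995  0.0221] [207. 314.]
scene chock_center 0.59 [0.3708 0.0335 0.0238] [227. 202.]
```

View pics/s4c.png

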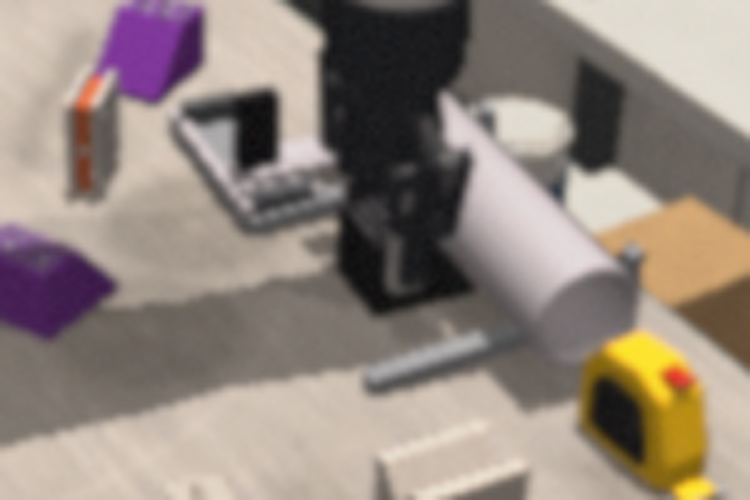

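The wedge is still a few mm short of the pipe, and bench friction (about 5 N) hides contact. I'll unload it slightly to make the force readable.

Call:
move_arm([
  [0,0,0,0,0,-0.001,0.5],
  [0,0,0,0,0,-0.002,0.5],
  [0,0,0,0,0,-0.003,0.5],
  [0,0,0,0,0,-0.004,0.5],
  [0,0,0,0,0,-0.004,0.5],
  [0,0,0,0,0,-0.004,0.5],
])

```text
t: 7.6
tcp_pos: [0.5423, -0.0484, 0.0302]
ee_rot: [-0.001, 0.051, 0.999, 0.0]
ft_force: [-0.9, 0.3, -3.3]
finger_gap: 0.0495
grip_force: 27.0
```

Call:
move_arm([
  [0,0,0,-0.0005,0,0,0.5],
  [0,0,0,-0.001,0,0,0.5],
  [0,0,0,-0.001,0,0,0.5],
])

```text
t: 7.85
tcp_pos: [0.5438, -0.0485, 0.0306]
ee_rot: [-0.0, 0.051, 0.999, 0.0]
ft_force: [-0.7, -0.2, -3.1]
finger_gap: 0.0497
grip_force: 27.0
```

Call:
move_arm([
  [0,0,0,-0.0005,0,0,0.5],
  [0,0,0,-0.001,0,0,0.5],
  [0,0,0,-0.001,0,0,0.5],
])

```text
t: 8.1
tcp_pos: [0.5451, -0.0487, 0.0308]
ee_rot: [0.0, 0.051, 0.999, -0.0]
ft_force: [-0.2, 0.3, -3.0]
finger_gap: 0.0496
grip_force: 27.0
```

Call:
move_arm([
  [0,0,0,-0.0005,0,0,0.5],
  [0,0,0,-0.001,0,0,0.5],
  [0,0,0,-0.001,0,0,0.5],
])

```text
t: 8.35
tcp_pos: [0.5461, -0.0488, 0.0308]
ee_rot: [0.0, 0.051, 0.999, 0.0]
ft_force: [-1.4, 0.2, -3.9]
finger_gap: 0.0494
grip_force: 27.0
```

Call:
move_arm([
  [0,0,0,-0.0005,0,0,0.5],
  [0,0,0,-0.001,0,0,0.5],
  [0,0,0,-0.001,0,0,0.5],
])

```text
t: 8.6
tcp_pos: [0.5471, -0.0489, 0.0309]
ee_rot: [0.0, 0.051, 0.999, -0.0]
ft_force: [-0.8, 0.5, -3.6]
finger_gap: 0.0496
grip_force: 27.0
```

```bash
cat >> h.py <<'E'
REST=np.array([.5945,-.0545])
def rest(w): d=np.array(w)[:2]-REST; return np.round([d@[.9947,-.1028],d@[.1028,.9947]],4)
E
python3 - <<'E'
from h import *
o=r.observe(); print(o["t"],o["ft_force"],o["moment"],rest(o["tcp_pos"]))
s=look("scene",["pipe","chock_center"],"s5.png"); t=look("top",["pipe"],"t5.png")
def sh(a,b,x0,x1,y0,y1):
    A=[cv2.cvtColor(cv2.imread("pics/"+n),cv2.COLOR_BGR2GRAY)[y0:y1,x0:x1].astype(np.float32) for n in (a,b)]
    return cv2.phaseCorrelate(*A,cv2.createHanningWindow((x1-x0,y1-y0),cv2.CV_32F))
print(s["fx"],t["fx"])
for a in ("s3.png","s4.png"): print(a,sh(a,"s5.png",324,352,192,226))
print(sh("top1.png","t5.png",280,304,124,156))
# predicted pixel shift for 1 mm uphill
for c in (s,t):
    R=np.array(c["R"]);T=np.array(c["t"]); P=np.array([.58,-.18,.05])
    f=lambda X:(lambda q:np.array([c["fx"]*q[0]/q[2],c["fy"]*q[1]/q[2]]))(R@X+T)
    print("px per mm",f(P+[.001,-.0001,0])-f(P))
E
```

```text
8.6 [-0.77840778  0.45156803 -3.56070318] [ 0.02177022  0.176402   -0.01528457] [-0.0477  0.0007]
scene pipe 0.91 [ 0.5984 -0.0492  0.0536] [314. 186.]
scene chock_center 0.81 [0.3709 0.0319 0.0241] [228. 202.]
scene chock_center 0.69 [0.5354 0.2229 0.0215] [250. 160.]
scene chock_center 0.69 [0.5361 0.0889 0.0011] [270. 185.]
411.9015772232018 351.2233997393786
s3.png ((0.9638777562578653, -0.511846325499782), 0.8003392316676953)
s4.png ((1.0321504574833913, -0.6565237330666207), 0.7253783080312941)
((0.19871536827547231, -1.0386088962437583), 0.9757529509564241)
px per mm [ 0.34846998 -0.09005656]
px per mm [ 0.03261826 -0.30003977]
```

Image shift says the pipe has rolled about 3 mm uphill: contact was made while the wedge was lifted about 3.5 mm. Lowering the wedge straight down cancels that.

Call:
move_arm([
  [0,0,0,0,0,0.001,0.5],
  [0,0,0,0,0,0.002,0.5],
  [0,0,0,0,0,0.003,0.5],
  [0,0,0,0,0,0.0035,0.5],
  [0,0,0,0,0,0.0035,0.5],
  [0,0,0,0,0,0.0035,0.5],
])

```text
t: 9.35
tcp_pos: [0.5469, -0.0488, 0.0273]
ee_rot: [-0.0, 0.051, 0.999, -0.0]
ft_force: [-0.7, -0.3, -3.9]
finger_gap: 0.0493
grip_force: 27.0
```

```bash
cat >> h.py <<'E'
def sh(a,b,x0,x1,y0,y1):
    A=[cv2.cvtColor(cv2.imread("pics/"+n),cv2.COLOR_BGR2GRAY)[y0:y1,x0:x1].astype(np.float32) for n in (a,b)]
    return cv2.phaseCorrelate(*A,cv2.createHanningWindow((x1-x0,y1-y0),cv2.CV_32F))
def pipeshift(n):
    look("scene",[],f"s{n}.png"); look("top",[],f"t{n}.png")
    print("pipe mm uphill: scene",sh("s3.png",f"s{n}.png",324,352,192,226)[0][0]/.348,"top",-sh("top1.png",f"t{n}.png",280,304,124,156)[0][1]/.3)
E
python3 - <<'E'
from h import *
o=r.observe(); print(o["t"],o["ft_force"],o["tcp_pos"],rest(o["tcp_pos"])); pipeshift(6)
E
```

```text
9.35 [-0.66526669 -0.33074803 -3.90295243] [ 0.54686107 -0.04883905  0.02726985] [-0.048   0.0007]
pipe mm uphill: scene 1.32832759256137 top 2.2789036544443184
```

Call:
move_arm([
  [0,0,0,0.0005,0,0,0.5],
  [0,0,0,0.001,0,0.0005,0.5],
  [0,0,0,0.001,0,0.001,0.5],
  [0,0,0,0.001,0,0.0015,0.5],
  [0,0,0,0.001,0,0.0015,0.5],
  [0,0,0,0.001,0,0.0015,0.5],
])

```text
t: 9.95
tcp_pos: [0.5464, -0.0488, 0.0271]
ee_rot: [0.001, 0.051, 0.999, -0.0]
ft_force: [-3.2, 1.6, 5.8]
finger_gap: 0.0499
grip_force: 28.1
```

```bash
python3 - <<'E'
from h import *
o=r.observe(); print(o["t"],o["ft_force"],o["tcp_pos"],rest(o["tcp_pos"])); pipeshift(7)
E
```

```text
9.95 [-3.19947219  1.59354061  5.81146028] [ 0.54642259 -0.04880283  0.02706036] [-0.0484  0.0007]
pipe mm uphill: scene 1.1829840153447688 top 0.24445563370389797
```

Pipe is within about 1 mm of its start and the wedge is on the bench against it. Releasing.

Call:
move_arm([
  [0,0,0,0,0,-0.001,0.5],
  [0,0,0,0,0,-0.001,0.6],
  [0,0,0,0,0,-0.001,0.7],
  [0,0,0,0,0,-0.001,0.8],
  [0,0,0,0,0,-0.001,0.8],
  [0,0,0,0,0,-0.001,0.8],
  [0,0,0,0,0,-0.001,0.8],
])

```text
t: 10.63
tcp_pos: [0.546, -0.0488, 0.0267]
ee_rot: [0.0, 0.051, 0.999, -0.0]
ft_force: [0.6, 0.1, 1.2]
finger_gap: 0.0686
grip_force: 0.0
```

Call:
move_arm([
  [0,0,0,0,0,-0.01,0.8],
  [0,0,0,0,0,-0.04,0.8],
  [0,0,0,0,0,-0.08,0.8],
  [0,0,0,0.03,0,-0.12,0.8],
  [0,0,0,0.06,0,-0.16,0.8],
  [0,0,0,0.09,0,-0.2,0.8],
  [0,0,0,0.1,0,-0.22,0.8],
  [0,0,0,0.1,0,-0.22,0.8],
  [0,0,0,0.1,0,-0.22,0.8],
])

```text
t: 11.38
tcp_pos: [0.4476, -0.0388, 0.2518]
ee_rot: [0.005, 0.051, 0.999, -0.001]
ft_force: [0.1, 0.1, -0.8]
finger_gap: 0.0686
grip_force: 0.0
```

```bash
python3 - <<'E'
from h import *
o=r.observe(); print(o["t"],o["ft_force"],o["tcp_pos"],toolR()[0].round(3)); pipeshift(8)
s=look("wrist",["chock_center","pipe","stop_grip_top","slide_bed"],"w8.png")
s=cv2.imread("pics/w8.png"); cv2.imwrite("pics/w8c.png",cv2.resize(s[125:325,205:435],None,fx=3,fy=3,interpolation=cv2.INTER_CUBIC))
E
```

```text
11.3833 [ 0.11868302  0.08872111 -0.76031751] [ 0.44760525 -0.03880742  0.25182456] [[-0.995  0.103  0.009]
 [ 0.103  0.995 -0.002]
 [-0.009 -0.001 -1.   ]]
pipe mm uphill: scene 1.4029330225631924 top 3.309789947572644
wrist chock_center 0.91 [0.5407 0.2267 0.0213] [469. 207.]
wrist chock_center 0.83 [0.3749 0.0268 0.0233] [307.  89.]
wrist chock_center 0.71 [ 0.5638 -0.0489  0.0255] [257. 244.]
wrist pipe 0.76 [ 0.5909 -0.053   0.0502] [256. 273.]
wrist stop_grip_top 0.84 [0.5255 0.0649 0.0746] [355. 226.]
wrist slide_bed 0.67 [ 5.372e-01  9.360e-02 -2.000e-04] [359. 208.]
wrist slide_bed 0.16 [0.5257 0.0654 0.0763] [356. 227.]
```

View pics/w8c.png

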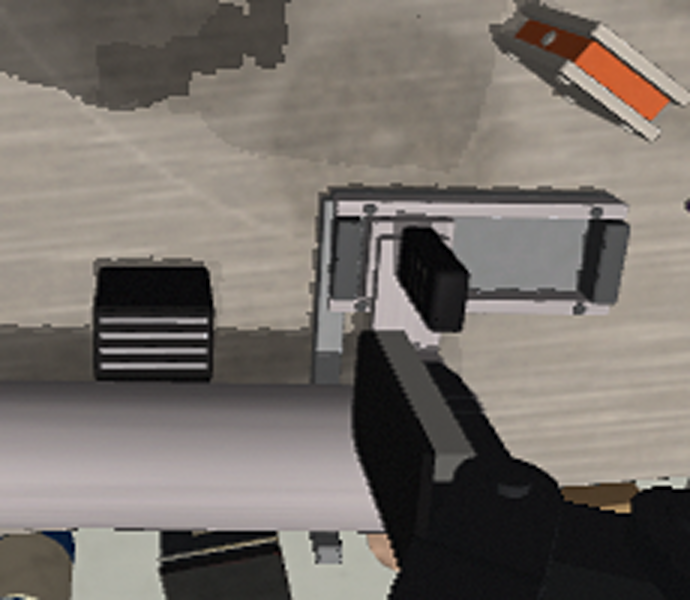

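The wedge (crop 153,320) stands square against the pipe, midway between the skids. I'll measure the pipe and wedge offsets from the two wrist pictures.

```bash
cat > m.py <<'E'
from h import *
from scipy.optimize import brentq
def pipex(img,R,p,s,cols):
    M=np.array(s["tool_from_camera"]); g=cv2.GaussianBlur(cv2.cvtColor(img,cv2.COLOR_BGR2GRAY),(3,3),0).astype(float)
    ex=np.array([.9947,-.1028,0]); out=[]
    for u in cols:
        c=np.gradient(g[:,u]); k=225+np.argmax(c[225:262]); a,b,d=c[k-1],c[k],c[k+1]; k=k+.5*(a-d)/(a-2*b+d)
        o=R@M[:3,3]+p; D=R@M[:3,:3]@np.array([(u-s["cx"])/s["fx"],(k-s["cy"])/s["fy"],1])
        O=np.array([(o-[*REST,0])@ex,o[2]]); d2=np.array([D@ex,D[2]]); d2/=np.linalg.norm(d2)
        h=lambda x:(lambda q:d2[0]*q[1]-d2[1]*q[0])(np.array([x,.05])-O)
        out.append([k,brentq(lambda x:abs(h(x))-.03,O[0]+d2[0]*(.05-O[1])/d2[1]+.001,.2)])
    return np.median(out,axis=0).round(4),np.std(out,axis=0).round(4)
E
python3 - <<'E'
from m import *
R,p=toolR(); s=snapshot("wrist"); M=np.array(s["tool_from_camera"])
print("now",pipex(s["color"],R,p,s,range(280,308)), pipex(s["color"],R,p,s,range(212,232)))
R1=np.array([[-9.94978393e-01,1.00088337e-01,-5.68355297e-04],[1.00088866e-01,9.94978005e-01,-9.93904178e-04],[4.66022803e-04,-1.04579922e-03,-9.99999345e-01]]); p1=np.array([0.44088138,-0.06358781,0.27150169])
i=cv2.imread("pics/w1.png"); print("w1",pipex(i,R1,p1,s,range(225,250)),pipex(i,R1,p1,s,range(280,305)))
for v,z in ((266,.045),(379,.045)):
  print([rest(ray((u/3+205,v/3+125),z,R,p,s,M)) for u in (96,211)])
print(toolR()[1], r.observe()["t"])
E
```

```text
m.py:7: RuntimeWarning: divide by zero encountered in scalar divide
  c=np.gradient(g[:,u]); k=225+np.argmax(c[225:262]); a,b,d=c[k-1],c[k],c[k+1]; k=k+.5*(a-d)/(a-2*b+d)
m.py:9: RuntimeWarning: invalid value encountered in matmul
  O=np.array([(o-[*REST,0])@ex,o[2]]); d2=np.array([D@ex,D[2]]); d2/=np.linalg.norm(d2)
Traceback (most recent call last):
  File "m.py", line 11, in pipex
    out.append([k,brentq(lambda x:abs(h(x))-.03,O[0]+d2[0]*(.05-O[1])/d2[1]+.001,.2)])
                  ~~~~~~^^^^^^^^^^^^^^^^^^^^^^^^^^^^^^^^^^^^^^^^^^^^^^^^^^^^^^^^^^^^
ValueError: The function value at x=nan is NaN; solver cannot continue.
```

```bash
sed -i 's/a,b,d=c\[k-1\].*$/w=np.clip(c[k-2:k+3],0,None); k=np.sum(w*np.arange(k-2,k+3))\/w.sum()/' m.py
python3 - <<'E'
from m import *
R,p=toolR(); s=snapshot("wrist"); M=np.array(s["tool_from_camera"])
print("now",pipex(s["color"],R,p,s,range(280,306)), pipex(s["color"],R,p,s,range(212,232)))
R1=np.array([[-9.94978393e-01,1.00088337e-01,-5.68355297e-04],[1.00088866e-01,9.94978005e-01,-9.93904178e-04],[4.66022803e-04,-1.04579922e-03,-9.99999345e-01]]); p1=np.array([0.44088138,-0.06358781,0.27150169])
i=cv2.imread("pics/w1.png"); print("w1",pipex(i,R1,p1,s,range(225,250)),pipex(i,R1,p1,s,range(280,305)))
for v,z in ((266,.045),(379,.045)):
  print([rest(ray((u/3+205,v/3+125),z,R,p,s,M)) for u in (96,211)])
print(toolR()[1], r.observe()["t"])
E
```

```text
now (array([2.611885e+02, 1.150000e-02]), array([0.5008, 0.0007])) (array([2.610308e+02, 1.120000e-02]), array([0.0305, 0.    ]))
w1 (array([2.49e+02, 7.10e-03]), array([0.0827, 0.0001])) (array([2.501324e+02, 8.500000e-03]), array([0.3693, 0.0006]))
[array([-0.0858, -0.0215]), array([-0.0858,  0.0245])]
[array([-0.0348, -0.0224]), array([-0.0348,  0.0255])]
[ 0.4461918  -0.03841541  0.245378  ] 11.8333
```

```bash
python3 - <<'E'
from m import *
R,p=toolR(); s=snapshot("wrist"); cv2.imwrite("pics/w9.png",s["color"]); print(p, R.round(4).tolist())
for n,a in (("w1",(280,300)),("w9",(280,300))):
    i=cv2.imread(f"pics/{n}.png").astype(float)[:, a[0]:a[1]].mean(1).round().astype(int); print(n,[(v,*i[v]) for v in range(236,300)][::1][:24]); print([(v,*i[v]) for v in range(284,312,1)])
E
```

```text
[ 0.4461918  -0.03841541  0.245378  ] [[-0.9947, 0.1026, -0.0027], [0.1026, 0.9947, 0.0007], [0.0028, 0.0004, -1.0]]
w1 [(236, np.int64(65), np.int64(71), np.int64(75)), (237, np.int64(67), np.int64(73), np.int64(77)), (238, np.int64(66), np.int64(72), np.int64(77)), (239, np.int64(64), np.int64(69), np.int64(74)), (240, np.int64(63), np.int64(69), np.int64(73)), (241, np.int64(63), np.int64(68), np.int64(74)), (242, np.int64(65), np.int64(70), np.int64(75)), (243, np.int64(65), np.int64(72), np.int64(77)), (244, np.int64(62), np.int64(67), np.int64(71)), (245, np.int64(58), np.int64(57), np.int64(60)), (246, np.int64(62), np.int64(62), np.int64(65)), (247, np.int64(65), np.int64(65), np.int64(68)), (248, np.int64(70), np.int64(69), np.int64(73)), (249, np.int64(76), np.int64(75), np.int64(79)), (250, np.int64(83), np.int64(83), np.int64(87)), (251, np.int64(92), np.int64(92), np.int64(97)), (252, np.int64(100), np.int64(100), np.int64(105)), (253, np.int64(105), np.int64(104), np.int64(110)), (254, np.int64(108), np.int64(108), np.int64(113)), (255, np.int64(110), np.int64(109), np.
[... 3530 characters left out ...]
8, np.int64(165), np.int64(165), np.int64(174)), (299, np.int64(164), np.int64(163), np.int64(173)), (300, np.int64(161), np.int64(160), np.int64(168)), (301, np.int64(158), np.int64(158), np.int64(166)), (302, np.int64(157), np.int64(156), np.int64(164)), (303, np.int64(155), np.int64(155), np.int64(163)), (304, np.int64(30), np.int64(30), np.int64(29)), (305, np.int64(41), np.int64(42), np.int64(42)), (306, np.int64(59), np.int64(66), np.int64(69)), (307, np.int64(74), np.int64(85), np.int64(88)), (308, np.int64(61), np.int64(70), np.int64(74)), (309, np.int64(49), np.int64(52), np.int64(53)), (310, np.int64(25), np.int64(24), np.int64(25)), (311, np.int64(26), np.int64(26), np.int64(30))]
```

```bash
python3 - <<'E'
from m import *
R,p=toolR(); s=snapshot("wrist"); M=np.array(s["tool_from_camera"])
R1=np.array([[-9.94978393e-01,1.00088337e-01,-5.68355297e-04],[1.00088866e-01,9.94978005e-01,-9.93904178e-04],[4.66022803e-04,-1.04579922e-03,-9.99999345e-01]]); p1=np.array([0.44088138,-0.06358781,0.27150169])
ex=np.array([.9947,-.1028,0])
for n,R_,p_,ks in (("w1",R1,p1,(244.5,290.2)),("now",R,p,(254.4,303.5))):
    for k,sg in zip(ks,(1,-1)):
        o=R_@M[:3,3]+p_; D=R_@M[:3,:3]@np.array([(290-s["cx"])/s["fx"],(k-s["cy"])/s["fy"],1])
        O=np.array([(o-[*REST,0])@ex,o[2]]); d=np.array([D@ex,D[2]]); d/=np.linalg.norm(d)
        x=O[0]+d[0]*(.05-O[1])/d[1]; print(n,k,"pipe x",round(x+sg*.03/abs(d[1]),4))
g=s["color"].astype(int).sum(2)[205:260,257]; print(list(g))
g=s["color"].astype(int).sum(2)[230,225:290]; print(list(g))
E
```

```text
w1 244.5 pipe x -0.0002
w1 290.2 pipe x -0.0005
now 254.4 pipe x 0.0024
now 303.5 pipe x 0.0019
[np.int64(454), np.int64(455), np.int64(457), np.int64(474), np.int64(496), np.int64(474), np.int64(458), np.int64(475), np.int64(267), np.int64(239), np.int64(132), np.int64(27), np.int64(25), np.int64(32), np.int64(37), np.int64(32), np.int64(38), np.int64(34), np.int64(26), np.int64(33), np.int64(37), np.int64(36), np.int64(31), np.int64(40), np.int64(70), np.int64(65), np.int64(100), np.int64(316), np.int64(433), np.int64(192), np.int64(92), np.int64(94), np.int64(267), np.int64(436), np.int64(248), np.int64(92), np.int64(93), np.int64(154), np.int64(436), np.int64(329), np.int64(78), np.int64(95), np.int64(120), np.int64(436), np.int64(336), np.int64(82), np.int64(75), np.int64(66), np.int64(27), np.int64(193), np.int64(191), np.int64(201), np.int64(207), np.int64(220), np.int64(237)]
[np.int64(482), np.int64(475), np.int64(470), np.int64(468), np.int64(466), np.int64(462), np.int64(457), np.int64(458), np.int64(461), np.int64(469), np.int64(270), np.int64(73), np.int64(39), np.int64(40), np.int64(37), np.int64(39), np.int64(38), np.int64(40), np.int64(58), np.int64(68), np.int64(68), np.int64(62), np.int64(70), np.int64(67), np.int64(64), np.int64(65), np.int64(66), np.int64(42), np.int64(40), np.int64(45), np.int64(39), np.int64(37), np.int64(65), np.int64(61), np.int64(62), np.int64(65), np.int64(69), np.int64(66), np.int64(67), np.int64(71), np.int64(63), np.int64(67), np.int64(64), np.int64(45), np.int64(48), np.int64(34), np.int64(37), np.int64(37), np.int64(65), np.int64(57), np.int64(24), np.int64(293), np.int64(393), np.int64(394), np.int64(435), np.int64(443), np.int64(443), np.int64(446), np.int64(444), np.int64(441), np.int64(436), np.int64(429), np.int64(435), np.int64(438), np.int64(441)]
```

The pipe rests on the wedge about 2.5 mm above its start position, clear of the tongue, with the wedge square and centred. That is good. Next is the stop grip at about (0.525,0.065).

Call:
move_arm([
  [0,0,0,-0.02,0.03,0.01,0.7],
  [0,0,0,-0.068,0.111,0.08,0.7],
  [0,0,0,-0.068,0.111,0.08,0.7],
  [0,0,0,-0.068,0.111,0.08,0.7],
  [0,0,0,-0.068,0.111,0.08,0.7],
  [0,0,0,-0.068,0.111,0.08,0.7],
  [0,0,0,-0.068,0.111,0.08,0.7],
])

```text
t: 12.52
tcp_pos: [0.5253, 0.0647, 0.167]
ee_rot: [-0.0, 0.051, 0.999, -0.0]
ft_force: [-0.4, -0.7, 0.4]
finger_gap: 0.0599
grip_force: 0.0
```

```bash
python3 - <<'E'
from h import *
o=r.observe(); print(o["t"],toolR(),rest(o["tcp_pos"]))
look("wrist",["stop_grip_top","slide_bed"],"w10.png")
E
```

```text
12.5167 (array([[-9.94744466e-01,  1.02387033e-01, -5.85232621e-04],
       [ 1.02387366e-01,  9.94744440e-01, -5.71872267e-04],
       [ 5.23604591e-04, -6.28787200e-04, -9.99999665e-01]]), array([0.52527679, 0.06466201, 0.16704033])) [-0.0811  0.1114]
wrist slide_bed 0.97 [0.5341 0.0907 0.0024] [282. 175.]
```

View pics/w10.png

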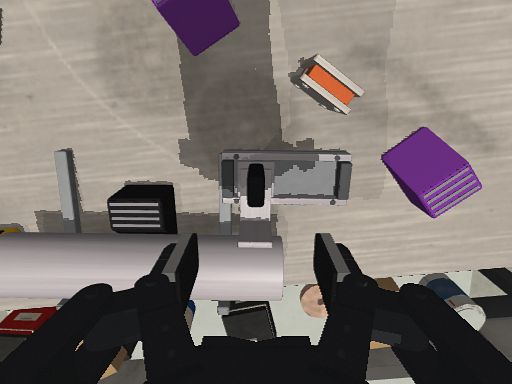

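The grip (256,185) lies on the jaws' centre line between the fingers, and the wedge at (142,210) is in place. I'll descend and grasp.

Call:
move_arm([
  [0,0,0,0,0,0.03,0.7],
  [0,0,0,0,0,0.06,0.7],
  [0,0,0,0,0,0.09,0.7],
  [0,0,0,0,0,0.11,0.7],
  [0,0,0,0,0,0.117,0.7],
  [0,0,0,0,0,0.117,0.7],
  [0,0,0,0,0,0.117,0.7],
])

```text
t: 13.25
tcp_pos: [0.5262, 0.0644, 0.0513]
ee_rot: [0.001, 0.052, 0.999, 0.0]
ft_force: [-0.8, -0.2, 0.1]
finger_gap: 0.0602
grip_force: 0.0
```

Call:
move_arm([
  [0,0,0,0,0,0,0.1],
  [0,0,0,0,0,0,0.1],
  [0,0,0,0,0,0,0.1],
  [0,0,0,0,0,0,0.1],
  [0,0,0,0,0,0,0.1],
  [0,0,0,0,0,0,0.1],
  [0,0,0,0,0,0,0.1],
  [0,0,0,0,0,0,0.1],
], grip_force=25)

```text
t: 13.92
tcp_pos: [0.5267, 0.0648, 0.0514]
ee_rot: [0.001, 0.052, 0.999, -0.0]
ft_force: [-0.1, -0.7, 5.2]
finger_gap: 0.0136
grip_force: 29.0
```

Call:
move_arm([
  [0,0,0,0,0.003,-0.001,0.1],
  [0,0,0,0,0.008,-0.001,0.1],
  [0,0,0,0,0.014,-0.001,0.1],
  [0,0,0,0,0.02,-0.001,0.1],
  [0,0,0,0,0.026,-0.001,0.1],
  [0,0,0,0,0.032,-0.001,0.1],
  [0,0,0,0,0.038,-0.001,0.1],
  [0,0,0,0,0.044,-0.001,0.1],
  [0,0,0,0,0.049,-0.001,0.1],
  [0,0,0,0,0.053,-0.001,0.1],
])

```text
t: 14.75
tcp_pos: [0.5329, 0.1183, 0.0514]
ee_rot: [0.002, 0.051, 0.999, -0.0]
ft_force: [5.9, -2.5, 0.5]
finger_gap: 0.0138
grip_force: 28.9
```

Call:
move_arm([
  [0,0,0,0,0.002,0,0.1],
  [0,0,0,0,0.004,0,0.1],
  [0,0,0,0,0.006,0,0.1],
  [0,0,0,0,0.008,0,0.1],
  [0,0,0,0,0.01,0,0.1],
  [0,0,0,0,0.01,0,0.1],
  [0,0,0,0,0.01,0,0.1],
])

```text
t: 15.33
tcp_pos: [0.5334, 0.1231, 0.0514]
ee_rot: [0.002, 0.053, 0.999, -0.005]
ft_force: [4.4, -15.1, 3.2]
finger_gap: 0.0133
grip_force: 31.2
```

```bash
python3 - <<'E'
from h import *
o=r.observe(); print(o["t"],o["ft_force"],rest(o["tcp_pos"]),o["tcp_pos"])
look("scene",["stop_grip_top"]); look("top",["stop_grip_top"])
E
```

```text
15.3333 [  4.41082361 -15.08306119   3.18583709] [-0.079   0.1704] [0.53343218 0.12309268 0.05136096]
scene stop_grip_top 0.76 [0.5318 0.1226 0.0763] [263. 158.]
top stop_grip_top 0.43 [0.5313 0.1248 0.075 ] [203. 151.]
```

The stop is at its end (y = 0.170 of the rest, 15 N against the block). Releasing and lifting.

Call:
move_arm([
  [0,0,0,0,0,0,0.3],
  [0,0,0,0,0,0,0.5],
  [0,0,0,0,-0.002,0,0.5],
  [0,0,0,0,-0.004,0,0.5],
  [0,0,0,0,-0.004,0,0.5],
  [0,0,0,0,-0.004,0,0.5],
])

```text
t: 16.03
tcp_pos: [0.5309, 0.1241, 0.0504]
ee_rot: [-0.001, 0.051, 0.999, 0.0]
ft_force: [0.7, 0.0, -0.3]
finger_gap: 0.0422
grip_force: 0.0
```

Call:
move_arm([
  [0,0,0,0,0,-0.01,0.5],
  [0,0,0,0,0,-0.04,0.5],
  [0,0,0,0,0,-0.08,0.5],
  [0,0,0,0.03,-0.03,-0.12,0.5],
  [0,0,0,0.06,-0.06,-0.15,0.5],
  [0,0,0,0.08,-0.09,-0.18,0.5],
  [0,0,0,0.08,-0.11,-0.2,0.5],
  [0,0,0,0.08,-0.11,-0.2,0.5],
  [0,0,0,0.08,-0.11,-0.2,0.5],
  [0,0,0,0.08,-0.11,-0.2,0.5],
])

```text
t: 16.87
tcp_pos: [0.4413, 0.0222, 0.2526]
ee_rot: [0.002, 0.052, 0.999, 0.0]
ft_force: [0.1, 0.6, 0.3]
finger_gap: 0.0429
grip_force: 0.0
```

```bash
python3 - <<'E'
from h import *
o=r.observe(); print(o["t"],o["ft_force"],rest(o["tcp_pos"]))
look("wrist",["stop_grip_top","chock_center","pipe"],"w11.png"); look("scene",["stop_grip_top","pipe"])
print(rest([.5318,.1226]))
E
```

```text
16.8667 [0.05529293 0.62572856 0.34200316] [-0.1602  0.0605]
wrist stop_grip_top 0.61 [0.5327 0.1268 0.0753] [355. 234.]
wrist chock_center 0.98 [ 0.5637 -0.0487  0.0235] [213. 248.]
wrist chock_center 0.71 [0.5409 0.2279 0.0249] [421. 214.]
wrist chock_center 0.56 [0.3733 0.0261 0.0287] [253.  98.]
wrist pipe 0.61 [ 0.3578 -0.1767  0.    ] [ 88. 102.]
wrist pipe 0.59 [ 0.5974 -0.0519  0.0482] [212. 281.]
wrist pipe 0.33 [ 0.5639 -0.0481  0.0246] [213. 249.]
scene stop_grip_top 0.88 [0.5315 0.122  0.0744] [263. 159.]
scene pipe 0.68 [ 0.5957 -0.0462  0.052 ] [313. 186.]
scene pipe 0.26 [ 0.5357  0.0849 -0.0012] [270. 186.]
[-0.0806  0.1697]
```

View pics/w11.png

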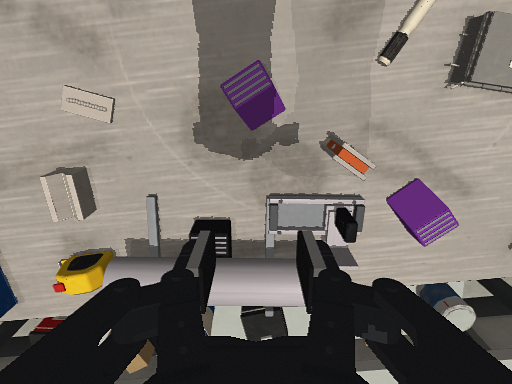

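The stop grip (346,225) is at its outer end and the tongue at (340,257) is clear of the pipe. The wedge (210,238) still holds the pipe, and the bystanders have not moved. I'm handing in.

```bash
python3 -c "
from bench import r
print(r.job_done())"
```

```text
the job is handed in; nothing more can be done
None
```

The job is handed in: the wedge is square and snug against the pipe midway between the skids, the stop is fully out at its end stop, and the wedge alone holds the pipe, about 2.5 mm uphill of where it started.

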